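# Pack the niche up dust-tight

## Task

The floor is to be sanded, so pack this niche up dust-tight. First slide the empty clear box fully home into the corner of the metal rail, touching both arms, so that the sliding glass can shut; then set each keepsake standing on the turntable (there may be a glass paperweight, a wooden elephant, a blue owl or a chrome keyring) down in the box, and after that lay the clear cover on the box so that it drops in flush and level. Put the red lid on the red vase as well, seated and level; the vase stays standing on the turntable, neither a keepsake nor the red lid may be dropped from a height, everything else is left where it is, and if the box is knocked out of its corner push it home again.

Things in the scene. Friction and masses are not known exactly. Their poses are not given: they have to be found in the camera images.
- rail: Fixed L-shaped corner rail of brushed metal, 25 mm high, arms 16 mm thick. Origin: at shelf level, the centre of the place the box takes when home. The back arm runs along y, inner face at x = +65 mm, from y = -100 to +116 mm; the side arm runs along x, inner face at y = +100 mm, from x = -60 to +65 mm. The box is pushed along +x and +y of this frame.
- box: Clear acrylic box, open on top, about 0.42 kg, 130 mm (its x) by 200 mm (its y), 70 mm high, walls and floor 5 mm thick; loose on the shelf. Origin: centre of its underside. Home: its origin and axes on those of the rail.
- box_cover: Clear acrylic cover, 0.2 kg, lying right way up. Plate 130 (x) by 200 (y) mm, z = 5 to 9 mm; under it a centring block 113 by 183 mm, z = 0 to 5 mm, drops inside the box's walls with 3.5 mm play each side; on top, over the centre, a metal bar handle 12 (x) by 60 (y) mm, z = 9 to 33 mm. Origin: centre of the block's underside; seated: 65 mm above the box's origin, axes along the box's, either way.
- turntable_foot: Fixed foot of the white plastic turntable. Origin: on its axis at shelf level. The plate that turns is 250 mm across, its top 25 mm above the shelf.
- turntable (a joint): Angle of the turntable's plate (rad, counter-clockwise from above); it turns freely with a slight drag.
- vase: Squat red ceramic vase in the middle of the turntable, 82 mm across, 80 mm high, about 0.45 kg, loose. Its mouth is 56 mm across inside, 66 mm outside, the rim at z = 80 mm. Origin: centre of its underside.
- vase_lid: Red ceramic lid of the vase, about 90 g, lying right way up on the shelf: a plug 49 mm across (z = 0 to 8 mm), a disc 72 mm across (z = 8 to 13 mm), a knob 18 mm across (z = 13 to 35 mm). Origin: centre of the plug's underside; seated it lies 72 mm above the vase's origin.
- paperweight: Glass paperweight, green with a blue heart, round, 50 mm across with upright flanks up to 17 mm and a dome to 36 mm, about 140 g. Origin: centre of its underside. May be absent.
- elephant: Wooden elephant standing, 63 mm long (x = -29 to +34 mm, trunk at +x), 28 mm wide (y), 46 mm high, about 60 g; body between z = 20 and 46 mm, flat flanks from x = -25 to +19 mm. Origin: at the level of its feet, on its middle plane. May be absent.
- owl: Blue ceramic owl standing, round, 37 mm across up to 26 mm high, 48 mm high, about 70 g, face to +x. Origin: centre of its underside. May be absent.
- keyring: Chrome keyring lying flat, rigid: a block fob 34 mm (x) by 18 mm (y) by 14 mm high, from x = -17 to +17 mm, then a wire ring 33 mm across lying from x = 15 to 48 mm; about 60 g. Origin: underside of the fob, its centre. May be absent.
- candle: Bystander: amber glass candle, 52 mm across, 54 mm high.
- remote: Bystander: black TV remote, 165 by 44 by 18 mm, lying.
- coasters: Bystander: stack of cork coasters, 94 mm across, 24 mm high.
- glasses_case: Bystander: dark brown glasses case, 58 by 155 by 36 mm.
- cactus: Bystander: small cactus in a terracotta pot, 72 mm across, 105 mm high.
There are look-alikes about, which are no part of the job. Leave any orange look-alike of the box alone.

How it is judged (in metres and radians):
On the way, in this order (a step that is already met when the one before it is completed fails the run):
1. the empty box is home in the corner of the rail (x of box in the frame of rail between -0.003 and 0.003 m and y of box in the frame of rail between -0.003 and 0.003 m and angle between the x axis of box and the x axis of rail, either way round below 0.03 rad and angle between box's own z axis and vertical below 0.03 rad and horizontal distance between each of paperweight, elephant, owl, keyring and box above 0.13 m), for 0.3 s.
2. every keepsake that is there lies in the box (x of paperweight in the frame of box between -0.065 and 0.065 m and y of paperweight in the frame of box between -0.1 and 0.1 m and z of paperweight in the frame of box between -0.001 and 0.047 m and x of elephant in the frame of box between -0.065 and 0.065 m and y of elephant in the frame of box between -0.1 and 0.1 m and z of elephant in the frame of box between -0.001 and 0.047 m and x of owl in the frame of box between -0.065 and 0.065 m and y of owl in the frame of box between -0.1 and 0.1 m and z of owl in the frame of box between -0.001 and 0.047 m and x of keyring in the frame of box between -0.065 and 0.065 m and y of keyring in the frame of box between -0.1 and 0.1 m and z of keyring in the frame of box between -0.001 and 0.047 m), for 0.2 s.
3. the cover sits seated and level on the box (x of box_cover in the frame of box between -0.006 and 0.006 m and y of box_cover in the frame of box between -0.006 and 0.006 m and z of box_cover in the frame of box between 0.063 and 0.067 m and angle between box_cover's own z axis and vertical below 0.03 rad), for 0.3 s.
At the end, for the whole second after the job is handed in: Box home in the corner (3 mm in x and y, 0.03 rad), every keepsake present inside it, cover seated in its mouth (2 mm in height, 0.03 rad of level), red lid seated on the vase (2 mm, 0.05 rad), vase upright on the turntable, all at rest (all of step 2 and all of step 3 and x of box in the frame of rail between -0.003 and 0.003 m and y of box in the frame of rail between -0.003 and 0.003 m and angle between the x axis of box and the x axis of rail, either way round below 0.03 rad and angle between box's own z axis and vertical below 0.03 rad and horizontal distance between vase_lid and vase below 0.006 m and z of vase_lid in the frame of vase between 0.07 and 0.074 m and angle between each of vase_lid, vase's own z axis and vertical below 0.05 rad and horizontal distance between vase and turntable_foot below 0.05 m and height (world z) of vase above 0.022 m and linear speed of each of box, box_cover, vase, vase_lid, paperweight, elephant, owl, keyring below 0.02 m/s); the robot touches nothing.
It fails at once if a bystander is moved more than 30 mm (distance of any of candle, remote, coasters, glasses_case, cactus from where it was at the start of the episode above 0.03 m).
It fails at once if the vase is tipped (angle between vase's own z axis and vertical above 0.4 rad).
It fails at once if a keepsake or the red lid is dropped from a height (falls free at over 0.9 m/s, about 40 mm) ((contact force between the fingers and paperweight below 0.05 N and linear speed of paperweight above 0.9 m/s) or (contact force between the fingers and elephant below 0.05 N and linear speed of elephant above 0.9 m/s) or (contact force between the fingers and owl below 0.05 N and linear speed of owl above 0.9 m/s) or (contact force between the fingers and keyring below 0.05 N and linear speed of keyring above 0.9 m/s) or (contact force between the fingers and vase_lid below 0.05 N and linear speed of vase_lid above 0.9 m/s)).
Of paperweight, elephant, owl, keyring only 2 to 3 are there at a start; the rules pass over those that are not, and their reading is None.
At some moment in a run one of box, box_cover may be knocked a few centimetres aside while the robot is not near it.
It also fails if it takes over 210 s, if anything falls off the work surface, if the arm or the gripper's body presses on something with over 40 N, if the wrist force passes 120 N, or if a joint passes its speed limit or range.

## Robot

A 7-joint arm with a two-finger parallel gripper is mounted at the origin on the work surface. World frame = base frame: x ahead of the robot, y to its left, z up, the work surface at z = 0. Lengths are in m, angles in degrees, forces in N, time in s.
With the tool pointing down it reaches from about 0.4 to 0.925 m from the base axis. Payload 5.6 kg.
Tool frame: the origin (TCP) lies midway between the tips of the shut fingers; the grasp point (between the pads) lies 19 mm behind it (tcp_to_grasp is the distance from the TCP to the grasp point, in m); z points along the fingers, y is the line along which they close (so a half turn about z gives the same grasp; the last joint's range is limited). The gripper opens to 85 mm and grips with 20 to 120 N. Pads are 22 mm wide; open, the fingers measure 114 mm over their backs; the gripper's body (76 mm by 85 mm) begins 54 mm behind the grasp point. The pads swing forward as they close: fully open they stand 13 mm farther back than shut.
Start: joints at [72.25, 26.786, -0.665, 91.828, 0.344, 61.387, -3.226], TCP at [0.171, -0.627, 0.231] pointing down, gripper open.
Joint ranges: [-144.91, 144.91], [-17.63, 115.5], [-89.93, 88.59], [15.96, 139.68], [-74.01, 254.01], [8.47, 105.57], [-167.45, 167.45]. Speed limits (degrees/s): [147.25, 147.25, 180, 180, 180, 180, 180].

## Interface

Orientations are given as [roll, pitch, yaw] about the fixed x, y, z axes, in that order (R = Rz(yaw) Ry(pitch) Rx(roll)).
In Python, from bench import move_pose, movel, goto_joints, let_go, close, hold, inverse_kinematics, get_state, get_image, calibration, IKError, close_job, tcp_to_grasp gives the robot as it stands. Calls block until the motion is done:
- move_pose(position, orientation): joint-space move of the TCP to a pose.
- movel(position, rotation=None, velocity=0.15): straight line of the TCP; rotation=None keeps the orientation; velocity is the mean speed in m/s.
- goto_joints(angles): joint-space move.
- let_go() and close(effort=None): open the fingers fully, or close them until they stop; effort is the grip in N (None keeps the last).
- hold(seconds).
- inverse_kinematics(position, orientation): joint angles nearest the present ones, or None.
- get_state(): the state.
- get_image(name): name is "side" or "top"; returns the picture (480x640x3 uint8, red, green, blue); there is no depth.
- calibration(name): a dict with "fov_y" (degrees; the focal length in pixels is half the picture's height over the tangent of half this angle, whatever the lens; pixels are square), "cx", "cy" (the principal point, pixels), "pose" (4x4, takes a point from camera to world coordinates). Camera axes: x right, y down, z forward; pixel columns grow to the right and rows downward; lengths in m; the calibration is good to about 2 mm. A picture is of the moment at which its call begins. calibration takes no time and is no camera call.
A pose or a line that the arm cannot do raises IKError and nothing moves.
- close_job(): hands the job in; it is judged then, once.
The state is a dict: "time": time; "qpos": joint angles; "qvel": joint speeds; "tau": joint torques, N m; "tcp_pos": TCP position; "orientation": TCP orientation; "contact_force": force on the tool from outside, world axes, zero at the start; "torque": the same for the moment, N m; "grip_width": opening from 0.0 (shut) to 1.0 (fully open); "grip_force": force on a finger pad.
Only numpy, scipy, OpenCV 4.12 (cv2) and the standard library are available. Lean on these libraries where they do the work, as an engineer would, in place of code of your own. Each camera call takes 0.05 s, during which the arm holds its last target. There are 200 camera calls.

## Working session

There is one attempt and no reset: what is moved stays moved. The work goes in short steps, each a Python script; the robot and the scene stay as the last script left them, time stands still between calls to the robot, and variables do not carry over. Pictures are saved under pics/ and viewed, at most 14 in all, crops included, and the job is handed in when it is done.

```bash
ls; mkdir -p pics
python3 - <<'E'
from bench import *
import cv2,numpy as np
for n in("top","side"):
    cv2.imwrite(f"pics/{n}0.png",get_image(n)[:,:,::-1]); c=calibration(n); print(n,c["fov_y"],c["cx"],c["cy"],np.round(c["pose"],3).tolist())
s=get_state(); print(s["time"],s["tcp_pos"],s["orientation"],s["grip_width"],tcp_to_grasp)
E
```

```text
pics
top 48.29692521875768 316.739732749004 241.11803539560918 [[0.01, -0.998, 0.066, 0.41], [-1.0, -0.009, 0.022, -0.014], [-0.021, -0.066, -0.998, 1.614], [0.0, 0.0, 0.0, 1.0]]
side 48.27441474567416 319.74156971691485 225.2404306626703 [[-0.992, -0.092, 0.084, 0.423], [-0.124, 0.65, -0.75, 1.026], [0.014, -0.754, -0.656, 0.949], [0.0, 0.0, 0.0, 1.0]]
0.1 [ 0.17116565 -0.62654428  0.23041152] [-1.79907992e+02  6.63286697e-03  1.52848786e+01] 0.9982908578078964 0.0187
```

View pics/top0.png

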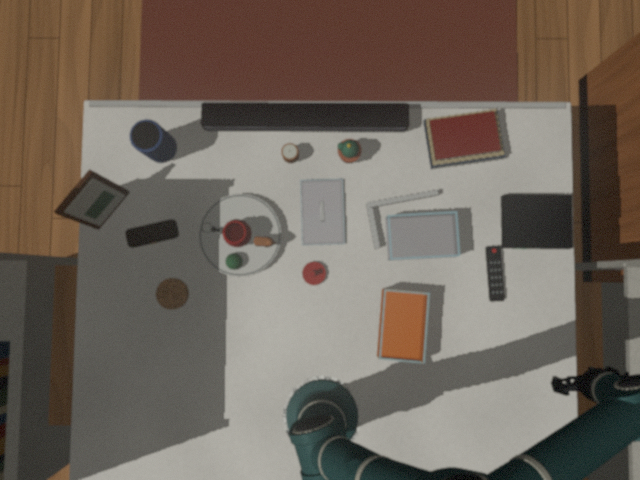

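View pics/side0.png

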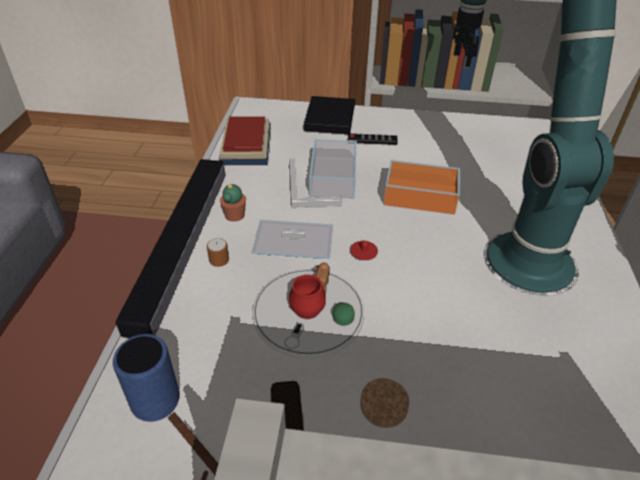

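```bash
cat > h.py <<'E'
from bench import *
import cv2,numpy as np
def snap(n): return get_image(n)
def cast(n,px,z):
    c=calibration(n);T=np.array(c["pose"]);f=240/np.tan(np.radians(c["fov_y"]/2))
    p=np.atleast_2d(np.array(px,float)); d=np.c_[(p[:,0]-c["cx"])/f,(p[:,1]-c["cy"])/f,np.ones(len(p))]@T[:3,:3].T
    o=T[:3,3]; return (o+d*((z-o[2])/d[:,2])[:,None])[:,:2]
def proj(n,P):
    c=calibration(n);T=np.array(c["pose"]);f=240/np.tan(np.radians(c["fov_y"]/2))
    q=(np.atleast_2d(P)-T[:3,3])@T[:3,:3]; return np.c_[q[:,0]/q[:,2]*f+c["cx"],q[:,1]/q[:,2]*f+c["cy"]]
def crop(img,x0,y0,x1,y1,k,name): cv2.imwrite("pics/"+name,cv2.resize(img[y0:y1,x0:x1,::-1],None,fx=k,fy=k,interpolation=cv2.INTER_CUBIC))
E
python3 - <<'E'
from h import *
a=cv2.imread("pics/top0.png")[:,:,::-1]
crop(a,195,170,295,290,5,"c1.png"); crop(a,290,170,480,300,4,"c2.png")
hsv=cv2.cvtColor(np.ascontiguousarray(a),cv2.COLOR_RGB2HSV)
def blobs(nm,lo,hi):
    m=cv2.inRange(hsv,lo,hi); n,l,s,c=cv2.connectedComponentsWithStats(m)
    for i in range(1,n):
        if s[i,4]>25 and 190<c[i,0]<480 and 170<c[i,1]<300: print(nm,s[i],c[i].round(1))
blobs("red",(0,140,60),(6,255,255));blobs("red2",(172,140,60),(180,255,255));blobs("green",(50,60,30),(95,255,255));blobs("wood",(7,80,60),(20,255,255))
E
```

```text
green [227 255  11  13  86] [231.4 261.4]
wood [254 237  19   9 136] [262.5 241. ]
```

View pics/c1.png

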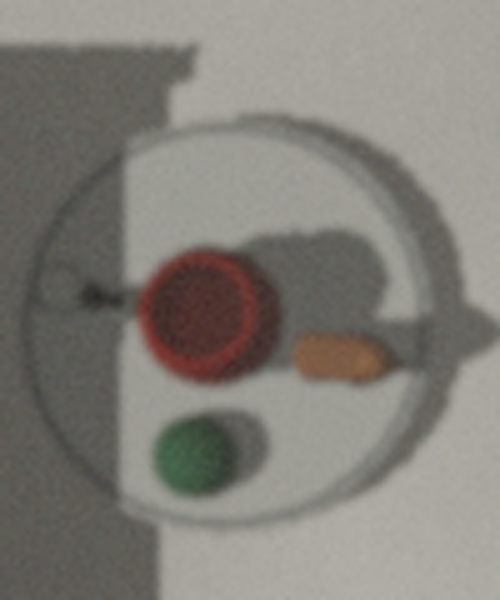

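View pics/c2.png

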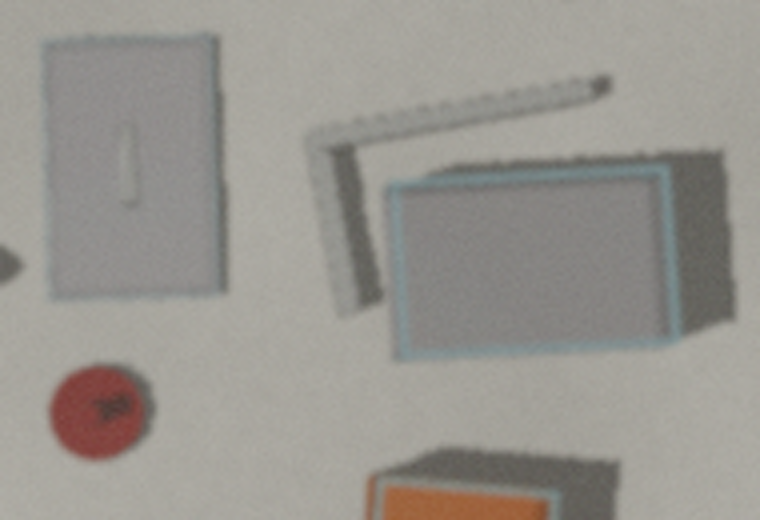

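Run:
```python
from h import *
c2=lambda p:np.array(p)/4+[290,170]
c1=lambda p:np.array(p)/5+[195,170]
def quad(nm,p,z):
    q=cast("top",c2(p),z); e=q-np.roll(q,-1,0)
    print(nm,q.mean(0).round(4),"sides",np.linalg.norm(e,axis=1).round(4),"ang",np.degrees(np.arctan2(e[:,1],e[:,0])).round(1))
quad("box",[(388,184),(668,165),(680,343),(397,360)],.07)
quad("cover",[(42,40),(215,35),(225,293),(50,299)],.009)
print("handle",cast("top",c2([(130,165),(125,121),(134,206)]),.033))
r=cast("top",c2([(352,148),(600,100),(305,132),(608,75),(330,148),(358,312),(340,318)]),.025);print("rail",r.round(4))
d=r[0]-r[1];print(np.degrees(np.arctan2(-d[0],d[1])));d=r[3]-r[2];print(np.degrees(np.arctan2(d[0],-d[1])))
d=r[4]-r[5];print(np.degrees(np.arctan2(d[1],d[0])));d=r[2]-r[6];print(np.degrees(np.arctan2(d[1],d[0])))
print("lid disc",cast("top",c2([(98,412)]),.013))
for nm,p,z in [("vase rim",(197,315),.105),("vase edge R",(280,315),.065),("eleph top",(338,358),.071),("eleph ends",(295,355),.06),("",(388,360),.06),("pw",(194,455),.045),("plateL",(24,320),.025),("plateR",(420,320),.025),("plate top",(215,123),.025),("plate bot",(215,522),.025),("fobR",(120,300),.039),("fobL",(85,293),.039),("ring",(62,285),.027)]: print(nm,cast("top",c1([p]),z).round(4))
for nm,p,z in [("side fob",(297,329),.035),("side ring",(292,341),.027),("side pw",(343,314),.043),("side lid",(364,251),.013)]: print(nm,cast("side",[p],z).round(4))
b=cv2.imread("pics/side0.png")[:,:,::-1]; crop(b,250,255,370,355,5,"c3.png")
```

```text
box [ 0.5306 -0.2875] sides [0.2021 0.1286 0.203  0.1274] ang [  94.4    3.4  -86.  -177. ]
cover [0.6057 0.002 ] sides [0.131  0.1956 0.1315 0.1967] ang [  92.1    2.6  -87.5 -177.5]
handle [[0.60362944 0.00394889]
 [0.63651583 0.00798808]
 [0.57306496 0.00068419]]
rail [[ 0.6187 -0.1613]
 [ 0.656  -0.3454]
 [ 0.6304 -0.1262]
 [ 0.6749 -0.3514]
 [ 0.6185 -0.1449]
 [ 0.4963 -0.1661]
 [ 0.4917 -0.1528]]
11.478565483778961
11.171005314267365
9.820855233754546
10.82242508685274
lid disc [[0.42040441 0.02625945]]
vase rim [[0.5308 0.2525]]
vase edge R [[0.5344 0.2111]]
eleph top [[0.5092 0.1761]]
eleph ends [[0.5115 0.2026]]
 [[0.509  0.1482]]
pw [[0.453  0.2632]]
plateL [[0.5333 0.3704]]
plateR [[0.5353 0.1331]]
plate top [[0.6529 0.2582]]
plate bot [[0.4138 0.2533]]
fobR [[0.5446 0.3102]]
fobL [[0.5485 0.3311]]
ring [[0.5543 0.3477]]
side fob [[0.5471 0.3213]]
side ring [[0.5537 0.3476]]
side pw [[0.4536 0.274 ]]
side lid [[0.4205 0.0387]]
```

View pics/c3.png

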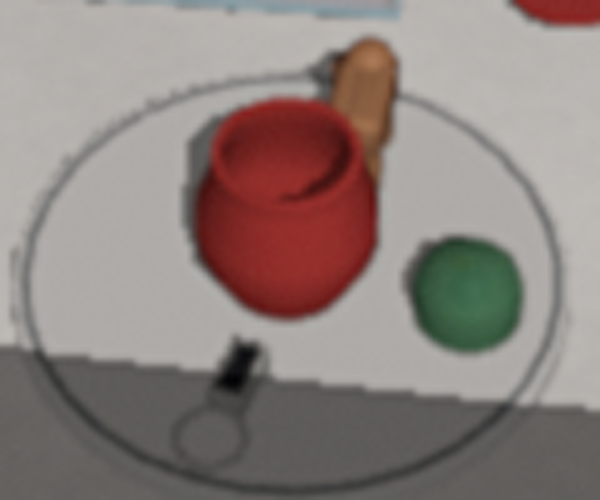

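```bash
cat >> h.py <<'E'
from scipy.spatial.transform import Rotation as Rn
RO=np.array([.572,-.2556]); RY=10.8
def rail(x,y): a=np.radians(RY); return RO+[x*np.cos(a)-y*np.sin(a),x*np.sin(a)+y*np.cos(a)]
def best(xy,z,yaw):
    c=[]
    for k in(-180,0,180):
        q=inverse_kinematics([*xy,z],[180,0,yaw+k])
        if q is not None: c.append((np.abs(q[6]),yaw+k))
    if not c: raise IKError("best")
    return min(c)[1]
def hop(xy,yaw,zt=.25):   # rise, travel
    p=get_state()["tcp_pos"]
    if p[2]<zt-.01: movel([p[0],p[1],zt],velocity=.25)
    y=best(xy,zt,yaw); move_pose([*xy,zt],[180,0,y]); return y
def push(d,maxd,thr=12,step=.003):
    d=np.array([*d,0.]); p0=np.array(get_state()["tcp_pos"]); s=0
    f0=np.array(get_state()["contact_force"])
    while s<maxd:
        s+=step; movel(p0+d*s,velocity=.05)
        f=-(np.array(get_state()["contact_force"])-f0)@d
        if f>thr: break
    print("push",round(s,4),"F",round(float(f),1),np.round(get_state()["tcp_pos"],4)); return s
def home(gx,gy,z=.008,sx=-.01):
    a=np.radians(RY);ux=np.array([np.cos(a),np.sin(a)]);uy=np.array([-ux[1],ux[0]])
    if gx is not None:
        xy=rail(-gx-.065-.011-.025,sx-(gy or 0)); hop(xy,RY); movel([*xy,z],velocity=.2); push(ux,gx+.045)
        p=get_state()["tcp_pos"]; movel([*(p[:2]-ux*.02),z],velocity=.1)
    if gy is not None:
        xy=rail(0,-gy-.1-.011-.025); hop(xy,RY+90); movel([*xy,z],velocity=.2); push(uy,gy+.045)
        p=get_state()["tcp_pos"]; movel([*(p[:2]-uy*.02),z],velocity=.1)
E
python3 - <<'E'
from h import *
a=cv2.imread("pics/top0.png");b=cv2.imread("pics/side0.png")
for n,im in(("top",a),("side",b)):
    B,G,R=[im[:,:,i].astype(int) for i in range(3)]
    for nm,m,z in(("pw",G-np.maximum(R,B)>12,.043),("red",R-np.maximum(G,B)>50,.013)):
        k,l,s,c=cv2.connectedComponentsWithStats(m.astype(np.uint8))
        for i in range(1,k):
            if s[i,4]>80 and 190<c[i][0]<400 and 200<c[i][1]<330: print(n,nm,s[i],c[i].round(1),cast(n,c[i],z).round(4))
home(.047,.024); home(0,None)
p=get_state()["tcp_pos"]; movel([p[0],p[1],.25],velocity=.25); print(get_state()["time"])
move_pose([.45,-.45,.3],[180,0,0])
i=get_image("top"); crop(i,340,160,480,270,5,"c4.png")
E
```

```text
top pw [226 255  13  14 138] [231.8 261.3] [[0.4522 0.2694]]
top red [303 263  22  21 301] [312.9 273.2] [[0.4199 0.0309]]
side pw [333 303  21  22 388] [343.1 313.7] [[0.4534 0.273 ]]
side red [221 196  24  13 112] [233.1 203.5] [[ 0.794  -0.1021]]
side red [351 241  27  19 407] [363.7 250.1] [[0.4215 0.0353]]
side red [ 290  275   35   43 1230] [307.1 295.6] [[0.5419 0.2062]]
push 0.078 F 13.3 [ 0.5048 -0.3043  0.0079]
push 0.054 F 14.4 [ 0.5945 -0.3674  0.0119]
push 0.033 F 17.4 [ 0.5001 -0.2806  0.0073]
26.9667
```

View pics/c4.png

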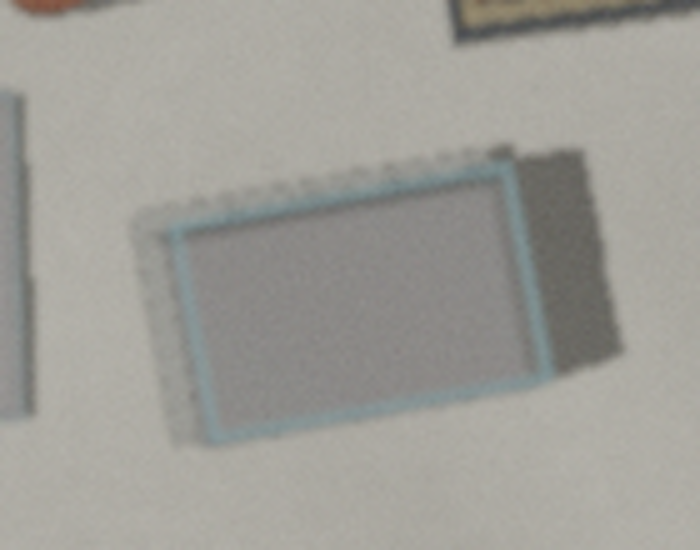

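```bash
cat >> h.py <<'E'
def ori(yaw,t=0):
    r=Rn.from_euler('z',yaw,degrees=True)*Rn.from_euler('x',180,degrees=True)*Rn.from_euler('y',t,degrees=True)
    return list(r.as_euler('xyz',degrees=True))
def bestt(xy,z,yaw,t):
    c=[]
    for k,s in((-180,-1),(0,1),(180,-1)):
        q=inverse_kinematics([*xy,z],ori(yaw+k,s*t)); 
        if q is not None and inverse_kinematics([*xy,.25],ori(yaw+k,s*t)) is not None: c.append((abs(q[6]),yaw+k,s*t))
    if not c: raise IKError("bestt")
    return min(c)[1:]
def up(z=.25,v=.25):
    p=get_state()["tcp_pos"]; movel([p[0],p[1],z],velocity=v)
def pick(xy,z,yaw,t=0,F=40):
    if get_state()["tcp_pos"][2]<.2: up()
    yaw,t=bestt(xy,z,yaw,t); let_go()
    move_pose([*xy,.25],ori(yaw,t)); movel([*xy,z+.05],velocity=.25); movel([*xy,z],velocity=.08)
    close(F); s=get_state(); print("grip",round(s["grip_width"],3),round(s["grip_force"],1),"yaw",yaw,t,np.round(s["contact_force"],1))
    movel([*xy,z+.05],velocity=.08); up(); s=get_state(); print("lifted",round(s["grip_width"],3),round(s["grip_force"],1),"t",round(s["time"],1)); return yaw,t
def place(xy,z,yaw,t,release=True):
    # yaw given is the full tool yaw, tilt sign kept in tool frame
    move_pose([*xy,.25],ori(yaw,t)); movel([*xy,z+.05],velocity=.2); movel([*xy,z],velocity=.05)
    print("F",np.round(get_state()["contact_force"],1))
    if release: let_go(); movel([*xy,z+.05],velocity=.1); up(); print("t",round(get_state()["time"],1))
E
python3 - <<'E'
from h import *
q=cast("top",np.array([(170,228),(510,167),(551,378),(207,443)])/5+[340,160],.07); print(q.mean(0)); e=q[1]-q[0]; e2=q[2]-q[3]; print(np.degrees(np.arctan2(e[0],-e[1])),np.degrees(np.arctan2(e2[0],-e2[1])))
yaw,t=pick([.509,.176],.037,87.4)
c=[]
for k in(-180,0,180):
    gx=-.032; trunk=(yaw+k)
    q=inverse_kinematics([*rail(-.03,-.033),.1],[180,0,RY+k])
    if q is not None: c.append((abs(q[6]),RY+k))
ty=min(c)[1]
# elephant trunk relative to tool x: object yaw -92.6
tr=((-92.6-yaw)+ty-RY)%360; tr=(tr+90)%360<180
gx=-.032 if tr else -.020
print("place yaw",ty,"trunk+x",tr)
place(rail(gx,-.033),.037-.025+.005+.002,ty,0)
move_pose([.45,-.45,.3],[180,0,0])
i=get_image("top"); h=np.vstack([i[170:290,195:300],]); crop(i,195,160,480,290,2.8,"c5.png")
B,G,R=[i[:,:,k].astype(int) for k in(2,1,0)]
m=(G-np.maximum(R,B)>12).astype(np.uint8); m[:,:190]=0;m[:,290:]=0;m[:200]=0;m[300:]=0; print(cast("top",np.argwhere(m).mean(0)[::-1],.043))
E
```

```text
[ 0.5735594  -0.25479624]
10.68888084122308 11.260134702241551
grip 0.323 40.4 yaw 87.4 0 [ 0.1 -0.   3.5]
lifted 0.321 40.1 t 33.9
place yaw 10.8 trunk+x False
F [-0.7 -0.5 -1.2]
t 40.0
[[0.45206414 0.26904662]]
```

View pics/c5.png

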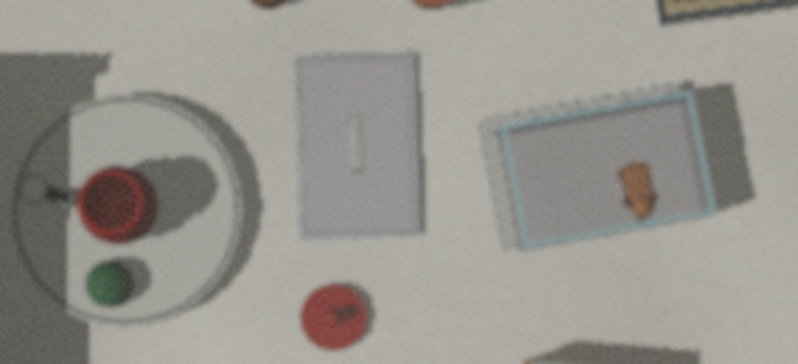

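```bash
sed -i 's/RO=np.array(.*;/RO=np.array([.573,-.2552]);/' h.py
python3 - <<'E'
from h import *
yaw,t=pick([.450,.267],.024,0,8)
print(t)
ty=RY if t>0 else RY+180
if inverse_kinematics([*rail(.033,-.03),.006],ori(ty,t)) is None: ty-=360
place(rail(.033,-.03),.006,ty,t)
move_pose([.45,-.45,.3],[180,0,0])
i=get_image("top"); crop(i,195,160,480,290,2.8,"c6.png"); cv2.imwrite("pics/top6.png",i[:,:,::-1])
j=get_image("side"); cv2.imwrite("pics/side6.png",j[:,:,::-1])
E
```

```text
grip 0.568 41.2 yaw -180 -8 [-1.5 -0.   5.2]
lifted 0.566 41.5 t 47.3
-8
F [ 0.  -0.2 -1.2]
t 53.6
```

View pics/c6.png

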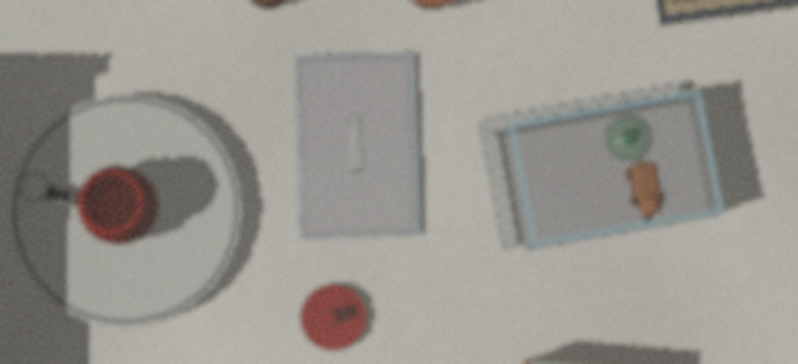

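Run:
```python
from h import *
yaw,t=pick([.5475,.323],.030,75,-12)
ty=RY+(yaw-75); xy=rail(-.026,.037)
for k in(0,360,-360):
    if inverse_kinematics([*xy,.012],ori(ty+k,t)) is not None and inverse_kinematics([*xy,.25],ori(ty+k,t)) is not None: ty+=k;break
print(ty)
place(xy,.012,ty,t)
move_pose([.45,-.45,.3],[180,0,0])
i=get_image("top"); crop(i,195,160,480,290,2.8,"c7.png"); cv2.imwrite("pics/top7.png",i[:,:,::-1])
```

```text
grip 0.2 40.9 yaw 75 -12 [0.  0.7 2.1]
lifted 0.195 40.6 t 62.4
10.8
F [0.4 0.  0.7]
t 68.9
```

View pics/c7.png

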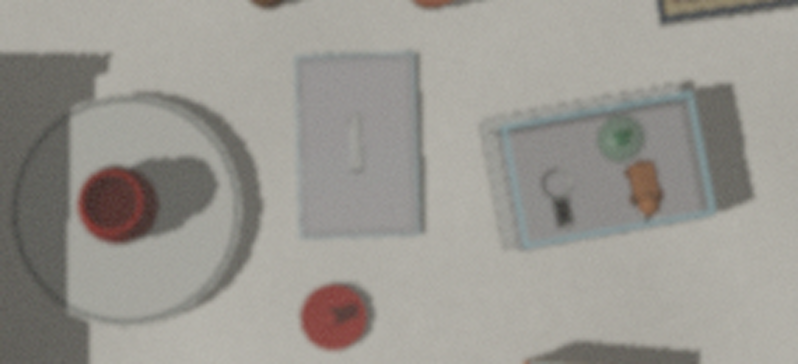

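Run:
```python
from h import *
let_go(); home(None,.003); home(.003,None); up()
yaw,t=pick([.6052,.003],.014,2.5,0,60)
xy=rail(0,0); c=[]
for ty in(RY+90,RY-90,RY+270):
    q=inverse_kinematics([*xy,.08],ori(ty)); 
    if q is not None and inverse_kinematics([*xy,.25],ori(ty)) is not None: c.append((abs(q[6]),ty))
ty=min(c)[1]
place(xy,.088,ty,0,release=False)
f0=get_state()["contact_force"]
for z in np.arange(.086,.0785,-.001):
    movel([*xy,z],velocity=.02); f=np.array(get_state()["contact_force"])-f0
    if f[2]>6: break
print(z,f.round(1),ty,get_state()["time"])
i=get_image("side"); crop(i,270,110,400,230,4.5,"c8.png")
```

```text
push 0.033 F 16.1 [ 0.5953 -0.3674  0.012 ]
push 0.033 F 13.0 [ 0.5002 -0.2803  0.0082]
grip 0.121 61.0 yaw 2.5 0 [-0.4  0.4  4.1]
lifted 0.123 60.2 t 89.5
F [ 0.3 -0.8 -1.8]
0.07899999999999999 [-1.1  1.8  3.2] 100.8 95.1167
```

View pics/c8.png

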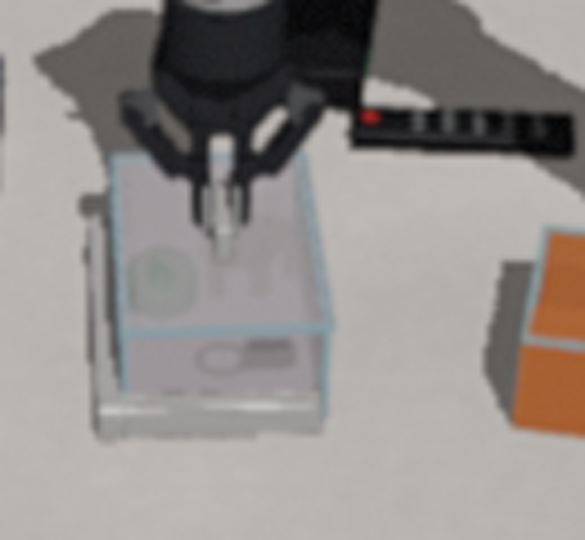

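Run:
```python
from h import *
let_go(); p=get_state()["tcp_pos"]; movel([p[0],p[1],.14],velocity=.1); up()
V1=cast("top",np.array([(199,315)])/5+[195,170],.105)[0]; V2=cast("side",np.array([(287,155)])/5+[250,255],.105)[0]; print("vase",V1,V2)
xy=[.4205,.029]
y=bestt(xy,.016,90,0)[0]; move_pose([*xy,.25],ori(y)); movel([*xy,.06],velocity=.25); movel([*xy,.016],velocity=.1); close(20); print(get_state()["grip_width"]); let_go(); movel([*xy,.06],velocity=.15); up()
i=get_image("top"); j=get_image("side")
yaw,t=pick(xy,.016,0,0,30)
V=(V1+V2)/2
q=inverse_kinematics([*V,.12],ori(yaw)); print(q is not None)
place(V,.128,yaw,0,release=False)
f0=np.array(get_state()["contact_force"])
for z in np.arange(.126,.1125,-.001):
    movel([*V,z],velocity=.02); f=np.array(get_state()["contact_force"])-f0
    if f[2]>4: break
print(z,f.round(1),get_state()["time"])
i=get_image("side"); crop(i,230,220,390,350,4.5,"c9.png")
```

```text
vase [0.53077514 0.25136357] [0.53345613 0.25982345]
0.2032773828028854
grip 0.192 29.2 yaw 0 0 [-1.1  0.4  5.2]
lifted 0.196 29.3 t 108.2
True
F [-0.5 -0.2 -0.4]
0.119 [-0.6 -1.8  6.6] 112.9
```

View pics/c9.png

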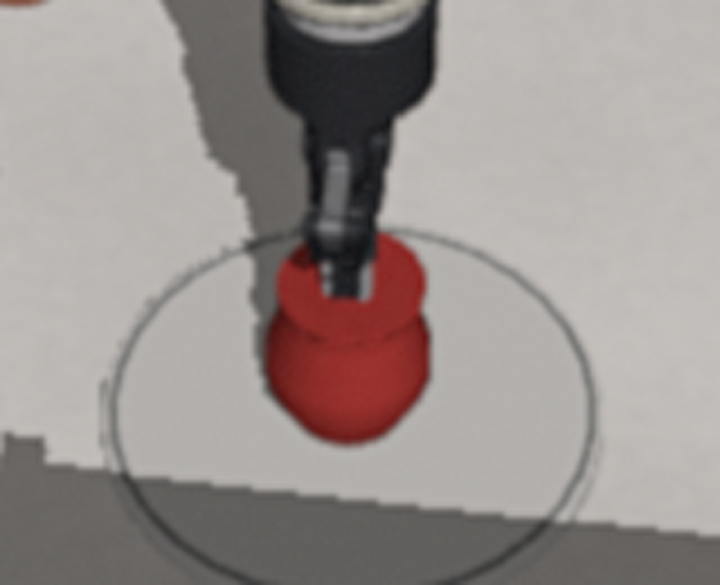

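Run:
```python
from h import *
print(cast("side",[(308,284)],.116))
V=np.array([.5321,.2556]); f0=None
for o in[(.001,-.0035),(.001,.0035),(.001,-.006),(.004,-.002),(-.003,-.002),(.001,.006)]:
    P=V+o; p=get_state()["tcp_pos"]; movel([p[0],p[1],.125],velocity=.05); movel([*P,.125],velocity=.05)
    f0=np.array(get_state()["contact_force"])
    for z in np.arange(.123,.1125,-.001):
        movel([*P,z],velocity=.02); f=np.array(get_state()["contact_force"])-f0
        if f[2]>4: break
    print(o,round(z,4),f.round(1))
    if z<.1155: break
print(get_state()["time"])
```

```text
[[0.53157152 0.26401398]]
(0.001, -0.0035) 0.113 [-0.1  0.4  3.1]
116.2167
```

Run:
```python
from h import *
let_go(); p=get_state()["tcp_pos"]; movel([p[0],p[1],.17],velocity=.08); up(.3); move_pose([.45,-.45,.3],[180,0,0]); move_pose([.3,-.55,.3],[180,0,0])
i=get_image("top"); j=get_image("side")
A=cv2.resize(i[160:290,195:480],None,fx=2.8,fy=2.8,interpolation=cv2.INTER_CUBIC); B=cv2.resize(j[130:350,230:400],None,fx=1.35,fy=1.35)
B=cv2.resize(j[240:345,230:400],None,fx=2,fy=2); C=cv2.resize(j[120:225,270:400],None,fx=2,fy=2)
w=np.zeros((A.shape[0]+210,800,3),np.uint8); w[:A.shape[0],:A.shape[1]]=A; w[A.shape[0]:,:340]=B; w[A.shape[0]:,350:610]=C
cv2.imwrite("pics/c10.png",w[:,:,::-1]); print(w.shape,get_state()["time"])
```

```text
(574, 800, 3) 121.7833
```

View pics/c10.png

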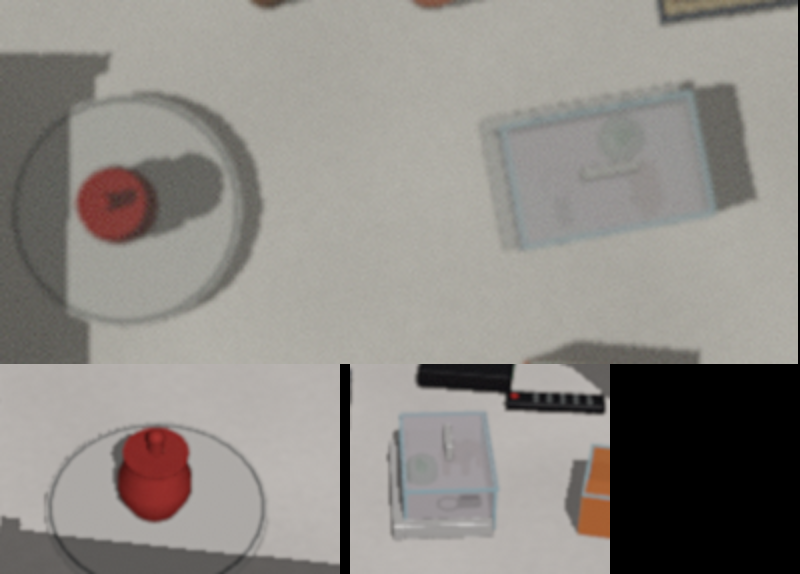

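```bash
python3 -c "
from bench import *
print(close_job())"
```

```text
the job is handed in; nothing more can be done
None
```

I handed the job in at about 122 s; the last pictures show the box home in its corner with the paperweight, elephant and keyring inside, the cover flush and the red lid seated on the vase (the box slipped about 8 mm along the rail partway through and was pushed home again; no verdict was returned).

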